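Uncap a microscope condenser and open its iris ring to the spring stop

TASK

Get the microscope condenser on its bench stand ready: first lift the dust cap off its top and set it down gently, upright, on the floor of the steel tray. Then, by its tab, turn the slim iris ring counter-clockwise as seen from above until its lug has pushed the stop's spring pin fully in, feeling for the firm end and never forcing the lug against the stop with more than 10 N, and leave it there. Keep the robot off the stop and off the fixed rings above and below the iris ring, and leave the other things on the bench where they are.

Things in the scene. Friction and masses are not known exactly. Their poses are not given: they have to be found in the camera images.
- stand: the condenser's stand, fixed to the bench: round white foot, 140 mm diameter x 12 mm, with the condenser upright on it. Origin: centre of the foot's underside, on the bench; z is up and is the axis of all the rings. From below: lower fixed ring, iris ring, upper fixed ring, dust cap
- lower_ring: dark fixed ring (barrel), 76 mm diameter, from 52 to 99 mm above the bench; origin at the centre of its underside. Not to be touched
- iris_ring: slim aluminium ring, 76 mm diameter, from 100 to 108 mm above the bench, turning about the stand's axis. Origin: centre of its underside, on the axis. The grip tab sticks out along its own -x, the lug along its own +x (8 mm wide and high, reaching 54 mm from the axis); the lug's +y face meets the stop. Its drag is about 0.2 N m (4 N at the tab); it stays where it is left
- tab_grip (a point): on the iris ring's grip tab: mid height, on its centre line, 50 mm from the axis. The tab is a radial bar 8 mm wide, 8 mm high, free from 38 to 58 mm from the axis; beside and below it there is free air down to the foot
- upper_ring: dark fixed ring, 76 mm diameter, from 109 to 129 mm above the bench, with a 40 mm bore 10 mm deep in its top; origin at the centre of its underside. Not to be touched
- stop: adjustable stop: a steel post fixed on the foot, 112 mm high, 14 mm (x) by 12 mm (y), centred at x 46, y 32 mm. Origin: on the stand's axis at bench height; x points to where the lug arrives, 46 mm out. A brass sleeve 8 mm thick comes from the post along -y, 104 mm above the bench; its end lies anywhere from y = +15 to -5 mm, set anew each time and not measured
- stop_pin (a joint): spring pin, 6 mm diameter, standing 3 mm out of the sleeve's end towards the lug: 0 free, 0.003 m fully in. It takes 1 to 2 N to press in; then the lug meets the sleeve's end, a hard stop. The ring's drag holds it in when the ring is let go
- dust_cap: loose black dust cap, about 60 g, on top of the upper ring. Origin: centre of its underside. From its underside up: a plug 34 mm diameter x 5 mm (sits in the bore), a disc 48 mm diameter x 8 mm, and a grip knob 18 mm diameter x 22 mm (13 to 35 mm above the origin). In place its origin is 124 mm above the bench
- tray: flat steel tray fixed to the bench, 120 mm (x) by 160 mm (y) outside, rim 14 mm high, walls and floor 4 mm. Origin: centre of its underside. A spare objective stands in its +y half; the -y half is free
- objective: spare objective lens, steel, 26 mm diameter x 38 mm tall, standing in the tray's left (+y) half; bystander, origin at the centre of its underside
- petri: closed clear Petri dish, 90 mm diameter x 16 mm; bystander, origin at the centre of its underside
- flask: clear culture flask lying flat, 85 x 60 x 28 mm, with a white screw cap; bystander, origin at the centre of its underside
- reagent: reagent bottle, 60 mm diameter x 130 mm tall; bystander, origin at the centre of its underside
- driver: small screwdriver, 140 mm long, lying on the bench; bystander, origin in its middle
- eyepiece: black eyepiece, 40 mm diameter x 54 mm tall; bystander, origin at the centre of its underside
- jar: glass jar with white lid, 60 mm diameter x 64 mm tall; bystander, origin at the centre of its underside
Mind the look-alikes: they are no part of the job. Leave any yellow look-alike of the stand alone. What is shaped like the dust_cap but white is not meant.

How it is judged:
By the outcome, as a careful person would: the job done as asked, in the order asked, and still so for the second after the job is handed in, with the robot touching nothing.
It also fails if it takes over 70 s, if anything falls off the work surface, if the arm or the gripper's body presses on something with over 40 N, if the wrist force passes 120 N, or if a joint passes its speed limit or range.

ROBOT

A 6-joint arm with a two-finger parallel gripper is mounted at the origin on the work surface. World frame = base frame: x ahead of the robot, y to its left, z up, the work surface at z = 0. Lengths are in mm, angles in rad, forces in N, time in s.
With the tool pointing down it reaches from about 250 to 725 mm from the base axis. Payload 9.7 kg.
Tool frame: the origin (TCP) lies midway between the tips of the shut fingers; the grasp point (between the pads) lies 19 mm behind it (env.hold_point_z is the distance from the TCP to the grasp point, in mm); x points along the fingers, y is the direction in which the jaws open and shut, and the axes are right-handed (so a half turn about x gives the same grasp; the last joint's range is limited). The gripper opens to 85 mm and grips with 20 to 120 N. Pads are 22 mm wide; open, the fingers measure 114 mm over their backs; the gripper's body (76 mm by 85 mm) begins 54 mm behind the grasp point. The pads swing forward as they close: fully open they stand 13 mm farther back than shut.
Start: joints at [-1.202, 0.087, 0.176, 1.66, 0, 1.571], TCP at [198.27, -513.016, 231.284] pointing down, gripper open.
Joint ranges: [-3.13, 3.13], [-0.85, 1.81], [-1.15, 1.24], [-2.2, 2.28], [-1.44, 1.52], [-3.14, 3.14]. Speed limits (rad/s): [2.22, 2.22, 2.57, 3.14, 3.14, 3.14].

INTERFACE

Orientations are given as a unit quaternion [w, x, y, z].
In Python, from rig import env, vision gives the robot as it stands.
- The arm moves only by the tool jog_arm, never from a script. Its argument "targets" is a list of rows, each a list of 3 entries, a list of its own where there are three numbers: the turn, a rotation vector about the world's x, y, z in degrees, then the shift along the world's x, y, z in m, then the gripper's target within -1 to 1 (fully open at 1, half-way at 0, shut at -1). A call has 1 to 20 rows; each row shifts and turns the commanded pose from where the row before left it; what a row does not reach is not made up. A row lasts 1/12 s, in which the tool goes at most 41.7 mm and 7.16 degrees, less where a joint would pass 70% of its speed; a pose out of reach is approached as far as the arm can. A call with a gripper value outside its range is refused whole. The fingers move at their own pace and stop on an object; "force" is the grip in N (left out, the last holds). Time passes only in rows, so rows that do not move let the fingers close. It gives the time, the measured TCP pose, the force and the opening at its end, in the units of the state.
- env.get_state(): the state, without advancing time (a new reading comes with each control period).
- vision.get_image(name): name is "scene" or "top" or "wrist"; returns (picture, depth): 384x512x3 uint8, blue, green, red; 384x512 float32, mm along the optical axis (not along the pixel's ray), 0 where there is no reading.
- vision.camera_model(name): a dict with "intrinsics" (3x3 intrinsics, pixels), "k1" (the pictures are not rectified: a ray, as slopes to the right and down, at radius r is drawn at 1 + k1 r^2 times it, then the intrinsics apply), "R" (3x3) and "t" (3): a world point X has camera coordinates R X + t. Camera axes: x right, y down, z forward; pixel columns grow to the right and rows downward; lengths in mm; the calibration is good to about 2 mm. A picture is of the moment at which its call begins: read the wrist's pose just before it. camera_model takes no time and is no camera call; for the wrist camera it gives the pose at the moment of the call.
- env.sign_off(): hands the job in, once; it reports no verdict.
The state is a dict: "clock": time; "q": joint angles; "qd": joint speeds; "tau": joint torques, N m; "tcp_pos": TCP position; "ee_rot": TCP orientation; "ft_force": force on the tool from outside, world axes, zero at the start; "torque": the same for the moment, N m; "gripper_width": finger opening in mm.
Only numpy, scipy, OpenCV 4.12 (cv2) and the standard library are available. Lean on these libraries where they do the work, as an engineer would, in place of code of your own. Each camera call takes 0.05 s, during which the arm holds its last target. There are 200 camera calls.

## Working session

There is one attempt and no reset: what is moved stays moved. The work goes in short steps, Python scripts to look and compute and a tool call to move; the robot and the scene stay as the last step left them, time stands still between calls to the robot, and variables do not carry over. Pictures are saved under pics/ and viewed, about 8 in all and at most 12, crops included, and the job is handed in when it is done.

Besides the shell and the picture viewer there is one more tool, called in YAML: its name, and indented under it one key for each argument. jog_arm: Moves the arm, as the interface text tells. Its arguments: {"type":"object","properties":{"targets":{"type":"array"},"force":{"type":"number"}},"required":["targets"]}

```bash
ls; mkdir -p pics; python3 - <<'E'
from rig import env, vision
import cv2, numpy as np
s=env.get_state(); print(s, env.hold_point_z)
for n in("scene","top"):
    im,d=vision.get_image(n); cv2.imwrite(f"pics/{n}0.png",im); np.save(f"pics/{n}0.npy",d); m=vision.camera_model(n); print(n,m)
E
```

```text
pics
{'clock': 0.0, 'q': array([-1.20200707e+00,  8.74416736e-02,  1.75174237e-01,  1.65977760e+00,
       -6.23946408e-06,  1.57079297e+00]), 'qd': array([ 0.00020794, -0.00190903,  0.00033738,  0.0015046 , -0.00014066,
       -0.00010071]), 'tau': array([-2.70985238e-04, -5.20385778e+01,  4.64803147e+01,  1.61796261e-02,
        1.46767234e-04,  6.14458031e-06]), 'tcp_pos': array([ 198.1912077 , -512.82800388,  230.61375106]), 'ee_rot': array([-0.1292166 , -0.69503603, -0.1300838 ,  0.69520226]), 'ft_force': array([ 0.05062065, -0.13724945,  0.05111566]), 'torque': array([-0.0189873 , -0.00859951, -0.00063035]), 'gripper_width': 85.42331466410342} 18.700000000000003
scene {'intrinsics': array([[416.69214664,   0.        , 252.54214385],
       [  0.        , 416.69214664, 188.02227776],
       [  0.        ,   0.        ,   1.        ]]), 'k1': 0.051192851891022, 'R': array([[-0.09630254,  0.99533217, -0.0063007 ],
       [ 0.78640919,  0.07220495, -0.6134713 ],
       [-0.61015277, -0.06403377, -0.78969188]]), 't': array([  14.25155104, -391.936503  , 1472.1993737 ])}
top {'intrinsics': array([[494.73143939,   0.        , 247.93097809],
       [  0.        , 494.73143939, 188.1131425 ],
       [  0.        ,   0.        ,   1.        ]]), 'k1': -0.21544717960678267, 'R': array([[-0.00455602, -0.99998259, -0.00375017],
       [-0.99294181,  0.00496834, -0.11849843],
       [ 0.118515  ,  0.00318382, -0.99294716]]), 't': array([  41.77701066,  551.81253575, 1480.64924065])}
```

View pics/scene0.png

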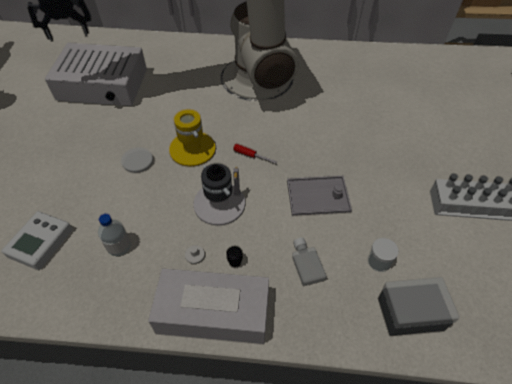

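View pics/top0.png

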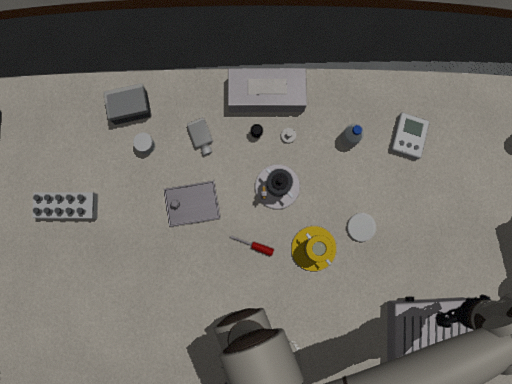

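Candidates: the white-foot stand is at top (277,187), scene (220,195). It carries a black cap, so it fits. The yellow-foot one at top (314,248) is the look-alike. For the cap, the black one is on the stand at top (280,182), and the white one on the bench at (288,134) is not meant. I'll enlarge the stand in both views.

```bash
cat > h.py <<'E'
from rig import env, vision
import cv2, numpy as np
def ray(m,uv):
    K=m["intrinsics"]; d=np.array([m["k1"],0,0,0,0.])
    p=cv2.undistortPoints(np.array([[uv]],float),K,d)[0,0]
    R=m["R"]; return -R.T@m["t"], R.T@np.array([*p,1.])
def onz(m,uv,z):
    o,v=ray(m,uv); return o+v*(z-o[2])/v[2]
def proj(m,P):
    P=np.atleast_2d(np.array(P,float)); 
    return cv2.projectPoints(P,cv2.Rodrigues(m["R"])[0],m["t"],m["intrinsics"],np.array([m["k1"],0,0,0,0.]))[0][:,0]
E
python3 - <<'E'
from h import *
t=cv2.imread("pics/top0.png"); s=cv2.imread("pics/scene0.png")
a=cv2.resize(t[155:215,245:310],None,fx=6,fy=6,interpolation=cv2.INTER_CUBIC)
b=cv2.resize(s[155:227,185:255],None,fx=5,fy=5,interpolation=cv2.INTER_CUBIC)
a=cv2.resize(a,(390,360)); b=cv2.resize(b,(350,360))
cv2.imwrite("pics/crop1.png",np.clip(np.hstack([a,b])*1.6,0,255).astype(np.uint8))
m=vision.camera_model("top")
# foot
hsv=cv2.cvtColor(t,cv2.COLOR_BGR2HSV)
for n,uv,z in(("foot",(277,187),12),("cap",(280,181),159),("tray",(192,204),4),("traynear",(199,206),4),("obj",(175,205),38)): print(n,onz(m,uv,z).round(1))
g=hsv[:,:,:]; print(t[187,256:300].tolist())
E
```

```text
foot [557.5 -51.   12. ]
cap [556.6 -51.5 159. ]
tray [506.5 213.8   4. ]
traynear [500.1 191.8   4. ]
obj [500.6 262.   38. ]
[[158, 155, 159], [142, 139, 142], [98, 97, 100], [63, 63, 64], [65, 63, 63], [66, 66, 66], [50, 75, 91], [47, 107, 139], [51, 104, 132], [59, 75, 89], [47, 47, 49], [20, 18, 17], [40, 38, 33], [56, 52, 52], [54, 53, 52], [52, 48, 48], [46, 46, 44], [21, 23, 23], [20, 17, 22], [25, 21, 25], [34, 30, 34], [37, 35, 36], [37, 37, 38], [34, 34, 31], [38, 36, 36], [32, 29, 29], [39, 35, 34], [38, 34, 34], [34, 31, 30], [36, 37, 37], [53, 51, 51], [51, 50, 48], [56, 53, 54], [49, 46, 45], [63, 61, 58], [117, 114, 118], [154, 153, 154], [156, 152, 157], [155, 152, 155], [157, 153, 158], [156, 154, 158], [154, 149, 155], [155, 154, 157], [137, 134, 140]]
```

View pics/crop1.png

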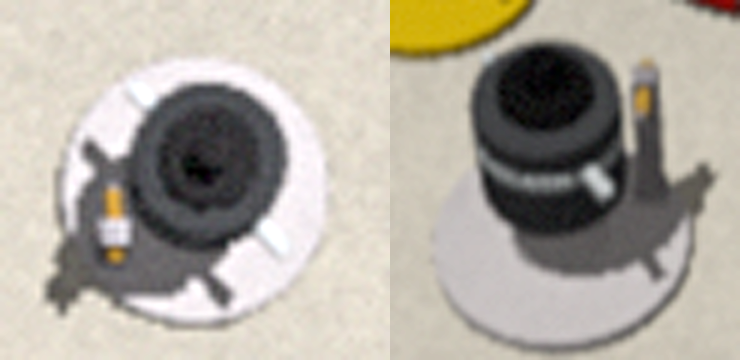

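The crop shows the black cap in the dark condenser on the white foot, and the brass sleeve on the post at crop-left (115,205–255). The two aluminium bars are at crop (140,95) and (272,240). The sleeve points +x, and the lug arrives counter-clockwise, so the upper-left bar should be the lug and the lower-right one the tab.

```bash
python3 - <<'E'
from h import *
from scipy.spatial.transform import Rotation as Ro
t=cv2.imread("pics/top0.png"); m=vision.camera_model("top")
c=lambda x,y:(245+x/6-.4,155+y/6-.4)
post=onz(m,c(115,232),112); lug=onz(m,c(138,93),108); tab=onz(m,c(274,240),108); br=onz(m,c(114,190),108)
ax=onz(m,c(195,190),12); up=onz(m,c(210,160),129)
print("foot",ax,"upper",up,"post",post,"brass",br,"lug",lug,"tab",tab)
for A in(ax,up):
  for n,p in(("post",post),("lug",lug),("tab",tab)):
    d=(p-A)[:2]; print(n,np.hypot(*d).round(1),np.degrees(np.arctan2(d[1],d[0])).round(1))
w=vision.camera_model("wrist"); s=env.get_state()
q=s["ee_rot"]; Rt=Ro.from_quat(q[[1,2,3,0]]).as_matrix(); print("tool axes cols",Rt.round(3))
cam=-w["R"].T@w["t"]; print("cam-tcp in tool",Rt.T@(cam-s["tcp_pos"])); print("cam axes in tool",(Rt.T@w["R"].T).round(3)); print(w["intrinsics"],w["k1"])
# tray corners via mask
hsv=cv2.cvtColor(t,cv2.COLOR_BGR2HSV)
d=np.load("pics/top0.npy"); print(d[180:186,277:283].mean(),m["R"][2]@np.array([557,-51,159])+m["t"][2])
g=cv2.cvtColor(t,cv2.COLOR_BGR2GRAY); mk=((g<140)&(g>60)).astype(np.uint8)[170:240,150:232]
cs,_=cv2.findContours(mk,0,2); cn=max(cs,key=cv2.contourArea); r=cv2.minAreaRect(cn.astype(np.float32)); 
bx=cv2.boxPoints(r)+[150,170]; print("tray",[onz(m,p,14).round(0).tolist() for p in bx]) 
E
```

```text
foot [559.81962547 -51.38529507  12.        ] upper [559.87066023 -52.16016269 129.        ] post [527.30873054  -6.8903079  112.        ] brass [548.22045057  -6.69129038 108.        ] lug [595.73345048 -18.78577346 108.        ] tab [523.44337011 -84.02626326 108.        ]
post 55.1 126.2
lug 48.5 42.2
tab 48.9 -138.1
post 55.8 125.7
lug 49.0 42.9
tab 48.4 -138.8
tool axes cols [[-0.     0.36  -0.933]
 [ 0.001 -0.933 -0.36 ]
 [-1.    -0.001  0.   ]]
cam-tcp in tool [-142.37542052   -0.21809662  -83.24033207]
cam axes in tool [[-0.001 -0.323  0.947]
 [ 1.    -0.     0.001]
 [-0.     0.947  0.323]]
[[271.72437378   0.         250.98460318]
 [  0.         271.72437378 192.74139859]
 [  0.           0.           1.        ]] -0.030886726979786203
1397.9697 1388.6211203005982
tray [[613.0, 347.0, 14.0], [611.0, 92.0, 14.0], [397.0, 92.0, 14.0], [397.0, 343.0, 14.0]]
```

jog_arm:
  targets:
    - [[0,0,1.4],[0.0241,0.0307,0.002],1]
    - [[0,0,1.4],[0.0241,0.0307,0.002],1]
    - [[0,0,1.4],[0.0241,0.0307,0.002],1]
    - [[0,0,1.4],[0.0241,0.0307,0.002],1]
    - [[0,0,1.4],[0.0241,0.0307,0.002],1]
    - [[0,0,1.4],[0.0241,0.0307,0.002],1]
    - [[0,0,1.4],[0.0241,0.0307,0.002],1]
    - [[0,0,1.4],[0.0241,0.0307,0.002],1]
    - [[0,0,1.4],[0.0241,0.0307,0.002],1]
    - [[0,0,1.4],[0.0241,0.0307,0.002],1]
    - [[0,0,1.4],[0.0241,0.0307,0.002],1]
    - [[0,0,1.4],[0.0241,0.0307,0.002],1]
    - [[0,0,1.4],[0.0241,0.0307,0.002],1]
    - [[0,0,1.4],[0.0241,0.0307,0.002],1]
    - [[0,0,1.4],[0.0241,0.0307,0.002],1]
    - [[0,0,0],[0,0,0],1]
    - [[0,0,0],[0,0,0],1]

```text
clock: 1.52
tcp_pos: [560.4, -50.9, 260.1]
ee_rot: [-0.255, -0.659, -0.255, 0.66]
ft_force: [-0.6, -0.3, 0.1]
gripper_width: 85.2
```

```bash
python3 - <<'E'
from h import *
s=env.get_state(); m=vision.camera_model("wrist"); im,d=vision.get_image("wrist")
cv2.imwrite("pics/w1.png",im); np.save("pics/w1.npy",d); import pickle; pickle.dump(m,open("pics/w1.pkl","wb")); print(s["tcp_pos"],s["ee_rot"],s["ft_force"])
E
```

```text
[560.4202312  -50.85534549 260.12901648] [-0.25491817 -0.65882289 -0.25548122  0.6600746 ] [-0.60137177 -0.34083523  0.14193473]
```

View pics/w1.png

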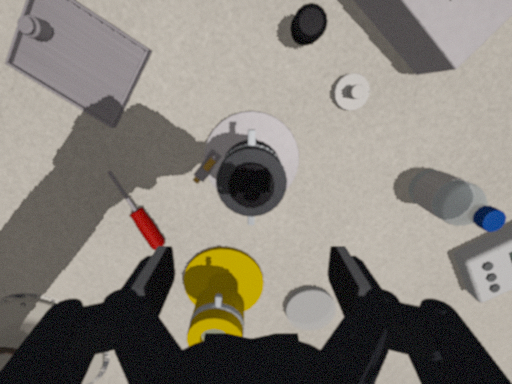

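Wrist view: black cap centred at (252,182), lug at (252,135), stop at (207,165), and the tray at upper left with the objective at (32,28). I'll deproject the depth to get precise points.

```bash
cat >> h.py <<'E'
def cloud(m,d):
    h,w=d.shape; uv=np.stack(np.meshgrid(np.arange(w),np.arange(h)),-1).reshape(-1,1,2).astype(float)
    p=cv2.undistortPoints(uv,m["intrinsics"],np.array([m["k1"],0,0,0,0.]))[:,0]
    P=np.c_[p,np.ones(len(p))]*d.reshape(-1,1); P=(P-m["t"])@m["R"]; P[d.ravel()==0]=np.nan
    return P.reshape(h,w,3)
def circ(p):
    A=np.c_[2*p,np.ones(len(p))]; s=np.linalg.lstsq(A,(p**2).sum(1),rcond=None)[0]; return s[:2],np.sqrt(s[2]+s[:2]@s[:2])
E
python3 - <<'E'
from h import *; import pickle
m=pickle.load(open("pics/w1.pkl","rb")); d=np.load("pics/w1.npy"); im=cv2.imread("pics/w1.png"); P=cloud(m,d)
V=im.max(2).astype(int)
z=P[...,2]; near=np.hypot(P[...,0]-560,P[...,1]+52)<75
print("z hist",np.histogram(z[near&~np.isnan(z)],bins=np.arange(-10,180,5)))
for lo,hi in((153,165),(132,142),(124,131)):
    k=near&(z>lo)&(z<hi); q=P[k]; print(lo,k.sum(),np.nanmean(q,0) if k.any() else "")
    if k.sum()>20:
        c,r=cv2.minEnclosingCircle(q[:,:2].astype(np.float32)); print("  mec",c,r)
r=np.hypot(P[...,0]-560,P[...,1]+52); a=np.degrees(np.arctan2(P[...,1]+52,P[...,0]-560))
k=(r>41)&(r<75)&(z>85)&(z<125)
for x in np.argwhere(k): print(x[::-1],P[tuple(x)].round(1),r[tuple(x)].round(1),a[tuple(x)].round(1),im[tuple(x)])
E
```

```text
z hist (array([   0,  417,  222,   98, 2968,   54,    6,    6,    5,    5,    4,
          5,    2,    6,   19,   21,   26,   29,   23,   35,   28,   19,
         51,  390,  148,   45,   40, 2109,   76, 1262,   26,   23,   28,
        264,    3,    0,    0]), array([-10,  -5,   0,   5,  10,  15,  20,  25,  30,  35,  40,  45,  50,
        55,  60,  65,  70,  75,  80,  85,  90,  95, 100, 105, 110, 115,
       120, 125, 130, 135, 140, 145, 150, 155, 160, 165, 170, 175]))
153 281 [560.5025749  -49.99909257 158.31056693]
  mec (559.9443969726562, -50.34721374511719) 8.964353561401367
132 1303 [561.62807118 -48.7920445  136.66086079]
  mec (559.905517578125, -50.49217224121094) 24.049131393432617
124 2155 [563.29458927 -48.25922782 128.51922787]
  mec (559.9641723632812, -50.29063034057617) 37.821380615234375
[248 129] [597.9 -12.2 104.5] 55.0 46.4 [172 171 175]
[249 129] [598.7 -13.  105.1] 54.9 45.2 [167 165 171]
[250 129] [599.3 -13.9 103.7] 54.8 44.1 [165 165 168]
[251 129] [600.2 -14.5 105.6] 54.9 43.0 [169 168 170]
[252 129] [600.8 -15.4 104.8] 54.8 41.9 [165 164 168]
[253 129] [601.
[... 24379 characters left out ...]
4] 55.0 -142.1 [169 171 170]
[249 223] [517.8 -86.3 108.4] 54.4 -140.9 [178 176 175]
[250 223] [518.3 -87.4 107.6] 54.7 -139.6 [182 180 178]
[251 223] [519.  -88.5 107.1] 54.9 -138.4 [182 181 176]
[252 223] [520.3 -88.9 108.7] 54.1 -137.1 [185 182 179]
[253 223] [520.6 -90.3 107.1] 55.0 -135.9 [186 185 184]
[247 224] [514.8 -85.8 107.1] 56.5 -143.2 [169 176 181]
[248 224] [515.9 -86.5 108. ] 56.0 -142.0 [171 176 177]
[249 224] [516.5 -87.5 107.3] 56.2 -140.8 [181 181 182]
[250 224] [517.3 -88.3 107.6] 56.0 -139.6 [179 180 181]
[251 224] [518.3 -89.1 108.1] 55.8 -138.3 [182 181 183]
[252 224] [518.8 -90.2 107.2] 56.2 -137.1 [182 183 181]
[253 224] [519.9 -90.9 108. ] 55.8 -135.9 [179 179 180]
```

Axis ≈ (560.0, −50.4), cap knob top at z 158. Tab is at −138° and the lug at 42°, so the earlier identification holds. The sleeve end is expected at a ring yaw of about 99°. Grasping the cap now.

jog_arm:
  targets:
    - [[0,0,0],[-0.0005,0.0005,-0.03],1]
    - [[0,0,0],[0,0,-0.03],1]
    - [[0,0,0],[0,0,-0.03],1]
    - [[0,0,0],[0,0,-0.02],1]
    - [[0,0,0],[0,0,-0.0097],1]
    - [[0,0,0],[0,0,0],1]
    - [[0,0,0],[0,0,0],-1]
    - [[0,0,0],[0,0,0],-1]
    - [[0,0,0],[0,0,0],-1]
    - [[0,0,0],[0,0,0],-1]
    - [[0,0,0],[0,0,0],-1]
    - [[0,0,0],[0,0,0],-1]
    - [[0,0,0],[0,0,0],-1]
    - [[0,0,0],[0,0,0],-1]
    - [[0,0,0],[0,0,0],-1]
    - [[0,0,0],[0,0,0],-1]
    - [[0,0,0],[0,0,0],-1]
    - [[0,0,0],[0,0,0],-1]
  force: 30

```text
clock: 3.07
tcp_pos: [559.6, -52.0, 142.3]
ee_rot: [0.254, 0.66, 0.254, -0.659]
ft_force: [-0.1, 0.5, 5.8]
gripper_width: 16.5
```

```bash
python3 - <<'E'
from h import *; import pickle
m=pickle.load(open("pics/w1.pkl","rb")); d=np.load("pics/w1.npy"); im=cv2.imread("pics/w1.png"); P=cloud(m,d)
# tray rim points z>10 in region; floor
X,Y,z=np.moveaxis(P,-1,0)
mt=vision.camera_model("top"); Pt=cloud(mt,np.load("pics/top0.npy"))
for nm,Q in(("wrist",P),("top",Pt)):
    X,Y,z=np.moveaxis(Q,-1,0); k=(X>400)&(X<620)&(Y>90)&(Y<330)&(z>9)&(z<18)
    q=Q[k]; 
    if len(q)>10:
        r=cv2.minAreaRect(q[:,:2].astype(np.float32)); print(nm,len(q),r, cv2.boxPoints(r).round(0).tolist())
    k=(X>470)&(X<540)&(Y>140)&(Y<200); print(np.nanmedian(z[k]))
    k=(X>400)&(X<620)&(Y>90)&(Y<330)&(z>32)&(z<45); print("obj",np.nanmean(Q[k],0),k.sum())
E
```

```text
wrist 1439 ((478.6725158691406, 197.18270874023438), (184.7123565673828, 188.30520629882812), 9.092692375183105) [[373.0, 276.0], [402.0, 90.0], [585.0, 119.0], [555.0, 305.0]]
3.5309850799199367
obj [507.22227233 262.21166367  38.76818657] 413
top 349 ((509.4491882324219, 209.7666015625), (217.74867248535156, 235.98623657226562), 0.03787917643785477) [[400.0, 328.0], [401.0, 92.0], [618.0, 92.0], [618.0, 328.0]]
4.41259983979468
obj [504.4818741  263.63922267  38.36319359] 50
```

jog_arm:
  targets:
    - [[0,0,0],[0,0,0.01],-1]
    - [[0,0,0],[0,0,0.015],-1]
    - [[0,0,0],[0,0,0.03],-1]
    - [[0,0,0],[0,0,0.03],-1]
    - [[0,0,0],[0,0,0],-1]
    - [[0,0,0],[0,0,0],-1]

```text
clock: 3.57
tcp_pos: [560.0, -52.0, 228.7]
ee_rot: [0.255, 0.661, 0.254, -0.659]
ft_force: [-0.5, 0.2, -1.1]
gripper_width: 16.4
```

```bash
python3 - <<'E'
from h import *; import pickle
m=pickle.load(open("pics/w1.pkl","rb")); mt=vision.camera_model("top")
for uv in((150,50),(116,125),(7,65)): print("w",onz(m,uv,14).round(0))
for uv in((165,188),(213,182),(219,221),(170,227)): print("t",onz(mt,uv,14).round(0))
im,d=vision.get_image("wrist"); m=vision.camera_model("wrist"); s=env.get_state()
cv2.imwrite("pics/w2.png",im); print(s["tcp_pos"],s["ft_force"],s["gripper_width"]); 
sc,_=vision.get_image("scene"); t,_=vision.get_image("top")
b=cv2.resize(sc[90:230,160:360],(800,560),interpolation=cv2.INTER_CUBIC); cv2.imwrite("pics/s2.png",b)
E
```

```text
w [580. 144.  14.]
w [470. 124.  14.]
w [437. 280.  14.]
t [556. 298.  14.]
t [574. 148.  14.]
t [453. 129.  14.]
t [434. 281.  14.]
[559.50418076 -51.97599843 226.99567083] [-0.14667696  0.03035017 -1.5742133 ] 16.668384382366146
```

View pics/w2.png

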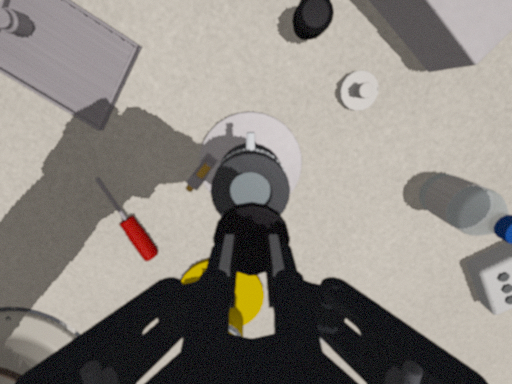

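The cap is lifted, with its underside hanging at (252,235) and the bore now open at (250,188). Next, carry it to the free −y half of the tray at about (510,171).

jog_arm:
  targets:
    - [[0,0,0],[-0.006,0.028,0],-1]
    - [[0,0,0],[-0.006,0.028,0],-1]
    - [[0,0,0],[-0.006,0.028,0],-1]
    - [[0,0,0],[-0.006,0.028,0],-1]
    - [[0,0,0],[-0.006,0.028,-0.03],-1]
    - [[0,0,0],[-0.006,0.028,-0.03],-1]
    - [[0,0,0],[-0.006,0.028,-0.03],-1]
    - [[0,0,0],[-0.008,0.027,-0.03],-1]
    - [[0,0,0],[0,0,-0.02],-1]
    - [[0,0,0],[0,0,-0.02],-1]
    - [[0,0,0],[0,0,-0.015],-1]
    - [[0,0,0],[0,0,-0.01],-1]
    - [[0,0,0],[0,0,0],-1]
    - [[0,0,0],[0,0,0],-1]
    - [[0,0,0],[0,0,0],-1]
    - [[0,0,0],[0,0,0],-1]

```text
clock: 5.05
tcp_pos: [509.9, 171.0, 42.8]
ee_rot: [0.254, 0.66, 0.254, -0.659]
ft_force: [0.8, -0.1, 0.1]
gripper_width: 16.4
```

```bash
python3 - <<'E'
from h import *
sc,_=vision.get_image("scene"); b=cv2.resize(sc[130:250,220:380],(800,600),interpolation=cv2.INTER_CUBIC); cv2.imwrite("pics/s3.png",np.clip(b*1.4,0,255).astype(np.uint8))
s=env.get_state(); print(s["tcp_pos"],s["ft_force"],s["gripper_width"])
E
```

```text
[509.90751476 171.06164471  42.68342165] [ 0.7132173   0.62287225 -1.89712319] 16.84079269885584
```

View pics/s3.png

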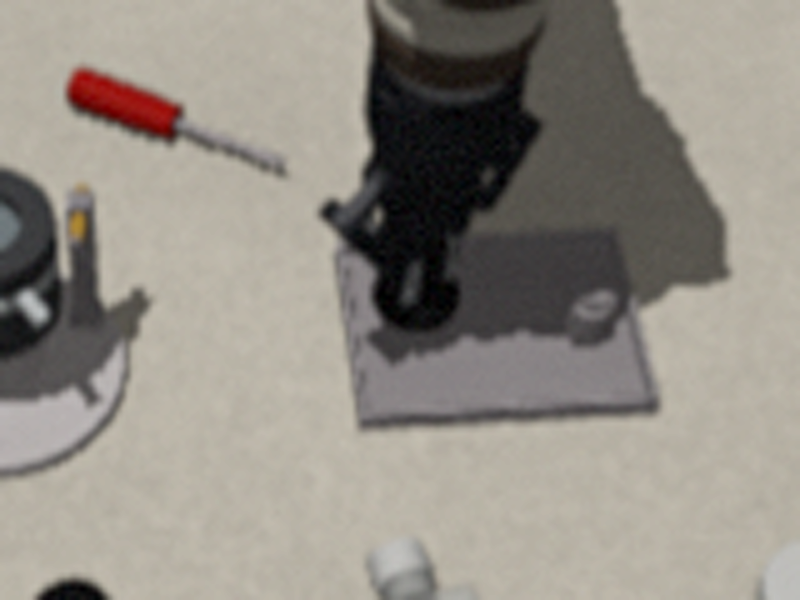

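Cap hangs upright over the tray's free half at crop (418,310). The objective, at (593,315), is clear of it. Lowering gently.

jog_arm:
  targets:
    - [[0,0,0],[0,0,-0.006],-1]
    - [[0,0,0],[0,0,-0.006],-1]
    - [[0,0,0],[0,0,-0.003],-1]
    - [[0,0,0],[0,0,-0.001],-1]
    - [[0,0,0],[0,0,0],-1]
    - [[0,0,0],[0,0,0],-1]

```text
clock: 5.6
tcp_pos: [509.2, 171.0, 25.5]
ee_rot: [-0.254, -0.66, -0.254, 0.66]
ft_force: [-0.2, -0.4, -0.7]
gripper_width: 17.0
```

jog_arm:
  targets:
    - [[0,0,0],[0,0,-0.001],-1]
    - [[0,0,0],[0,0,-0.001],-1]
    - [[0,0,0],[0,0,0],-1]
    - [[0,0,0],[0,0,0],-1]

```text
clock: 5.93
tcp_pos: [509.3, 171.0, 23.6]
ee_rot: [0.254, 0.66, 0.254, -0.66]
ft_force: [0.4, -0.8, -1.3]
gripper_width: 16.5
```

jog_arm:
  targets:
    - [[0,0,0],[0,0,-0.0007],-1]
    - [[0,0,0],[0,0,0],-1]
    - [[0,0,0],[0,0,0],-1]

```text
clock: 6.18
tcp_pos: [509.2, 171.0, 22.9]
ee_rot: [-0.254, -0.66, -0.254, 0.66]
ft_force: [-0.1, -0.2, -0.7]
gripper_width: 16.8
```

jog_arm:
  targets:
    - [[0,0,0],[0,0,-0.0007],-1]
    - [[0,0,0],[0,0,0],-1]
    - [[0,0,0],[0,0,0],-1]

```text
clock: 6.43
tcp_pos: [509.4, 171.0, 22.3]
ee_rot: [0.254, 0.66, 0.254, -0.66]
ft_force: [0.2, -0.2, 1.8]
gripper_width: 16.6
```

jog_arm:
  targets:
    - [[0,0,0],[0,0,-0.0005],-1]
    - [[0,0,0],[0,0,0],-1]
    - [[0,0,0],[0,0,0],-1]

```text
clock: 6.68
tcp_pos: [509.4, 171.0, 22.3]
ee_rot: [0.254, 0.66, 0.254, -0.66]
ft_force: [-2.0, -0.0, 5.5]
gripper_width: 16.3
```

The force confirms it is on the floor. Ease off, open and lift.

jog_arm:
  targets:
    - [[0,0,0],[0,0,0.0006],-1]
    - [[0,0,0],[0,0,0],-0.5]
    - [[0,0,0],[0,0,0],-0.2]
    - [[0,0,0],[0,0,0],0.1]
    - [[0,0,0],[0,0,0],0.1]
    - [[0,0,0],[0,0,0],0.1]
    - [[0,0,0],[0,0,0],0.1]
    - [[0,0,0],[0,0,0],0.1]
    - [[0,0,0],[0,0,0.01],0.1]
    - [[0,0,0],[0,0,0.03],0.1]
    - [[0,0,0],[0,0,0.04],0.1]
    - [[0,0,0],[0,0,0.04],0.1]
    - [[0,0,0],[0,0,0.04],0.1]
    - [[0,0,0],[0,0,0.04],0.1]
    - [[0,0,0],[0,0,0],0.1]

```text
clock: 7.93
tcp_pos: [511.0, 171.6, 231.6]
ee_rot: [0.254, 0.664, 0.254, -0.656]
ft_force: [1.2, 0.7, 1.3]
gripper_width: 47.0
```

```bash
python3 - <<'E'
from h import *
im,d=vision.get_image("wrist"); m=vision.camera_model("wrist"); P=cloud(m,d); X,Y,z=np.moveaxis(P,-1,0)
near=np.hypot(X-510,Y-171)<32
for lo,hi in((34,45),(13,22)):
    q=P[near&(z>lo)&(z<hi)]; print(lo,len(q),np.median(q[:,2]),cv2.minEnclosingCircle(q[:,:2].astype(np.float32)))
    A=np.c_[q[:,:2]-q[:,:2].mean(0),np.ones(len(q))]; print(" slope",np.linalg.lstsq(A,q[:,2],rcond=None)[0])
from scipy.spatial.transform import Rotation as Ro
s=env.get_state(); q=s["ee_rot"]; Rt=Ro.from_quat(q[[1,2,3,0]]).as_matrix()
print(s["tcp_pos"],s["gripper_width"],s["q"],"z yaw",np.degrees(np.arctan2(Rt[1,2],Rt[0,2])))
E
```

```text
34 122 35.00761971959348 ((509.1187744140625, 172.0104217529297), 8.70538330078125)
 slope [-6.14141904e-03  8.40185658e-03  3.50735986e+01]
13 350 13.484222047538228 ((509.1061706542969, 171.6887969970703), 23.64302635192871)
 slope [4.07970182e-03 7.96111485e-03 1.37743051e+01]
[510.72628344 171.46008297 227.89395033] 47.15825458332189 [ 3.23919508e-01  5.00491272e-02  1.30363219e-01  1.64297882e+00
 -4.56640863e-05  2.73016280e+00] z yaw -137.86689435249667
```

Cap stands upright in the tray at (509,172), with slope under 1%. Now to the tab: hover outside it at r = 55 and −138°.

jog_arm:
  targets:
    - [[0,0,0],[0.001,-0.0324,0],0.1]
    - [[0,0,0],[0.001,-0.0324,0],0.1]
    - [[0,0,0],[0.001,-0.0324,0],0]
    - [[0,0,0],[0.001,-0.0324,0],-0.4]
    - [[0,0,0],[0.001,-0.0324,0],-0.4]
    - [[0,0,0],[0.001,-0.0324,0],-0.4]
    - [[0,0,0],[0.001,-0.0324,0],-0.4]
    - [[0,0,0],[0.001,-0.0324,0],-0.4]
    - [[0,0,0],[0,0,-0.03],-0.4]
    - [[0,0,0],[0,0,-0.02],-0.4]
    - [[0,0,0],[0,0,-0.01],-0.4]
    - [[0,0,0],[0,0,0],-0.4]
    - [[0,0,0],[0,0,0],-0.4]
    - [[0,0,0],[0,0,0],-0.4]
    - [[0,0,0],[0,0,0],-0.4]

```text
clock: 9.23
tcp_pos: [517.9, -87.9, 163.8]
ee_rot: [0.255, 0.66, 0.254, -0.659]
ft_force: [1.3, -0.4, 0.6]
gripper_width: 25.9
```

```bash
cat > st.py <<'E'
from h import *
from scipy.spatial.transform import Rotation as Ro
s=env.get_state(); q=s["ee_rot"]; Rt=Ro.from_quat(q[[1,2,3,0]]).as_matrix()
A=np.array([559.95,-50.4]); d=s["tcp_pos"][:2]-A
print(s["clock"],s["tcp_pos"].round(2),"w",round(s["gripper_width"],1),"q6",s["q"][5].round(2),"yaw",np.degrees(np.arctan2(Rt[1,2],Rt[0,2])).round(2),"r",np.hypot(*d).round(2),"ang",np.degrees(np.arctan2(d[1],d[0])).round(2),"F",s["ft_force"].round(2),"tool x",Rt[:,0].round(3))
E
python3 st.py; python3 - <<'E'
from h import *
im,d=vision.get_image("wrist"); m=vision.camera_model("wrist"); P=cloud(m,d)
cv2.imwrite("pics/w4.png",im)
r=np.hypot(P[...,0]-559.95,P[...,1]+50.4); k=(P[...,2]>105)&(P[...,2]<110.5)&(r>42)&(r<58)&(P[...,1]<-60)&(im.min(2)>100)
a=np.degrees(np.arctan2(P[...,1]+50.4,P[...,0]-559.95))[k]; print("tab",k.sum(),a.min(),a.max(),a.mean(),r[k].max()) if k.any() else print("no tab")
k=np.hypot(P[...,0]-559.95,P[...,1]+50.4)<45; q=P[k&(P[...,2]>126)&(P[...,2]<133)]; print(len(q),np.median(q[:,2]),cv2.minEnclosingCircle(q[:,:2].astype(np.float32)))
E
```

```text
9.2333 [517.88 -87.92 163.77] w 25.9 q6 2.24 yaw -137.83 r 56.37 ang -138.27 F [ 1.28 -0.39  0.61] tool x [ 0.002 -0.    -1.   ]
tab 89 -143.15443952653143 -133.3333715285783 -138.667341052435 57.96660884901115
7410 128.49154406774863 ((559.944580078125, -51.12064743041992), 37.699581146240234)
```

View pics/w4.png

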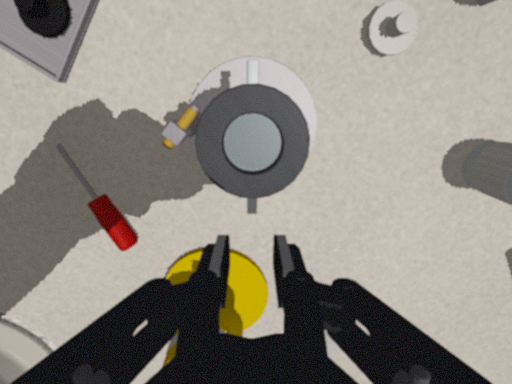

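View: tab at (252,205) lies midway between the fingers (222/285). The cap is in the tray at upper left. The yellow look-alike is below the gripper, so I'll check its clearance before descending.

```bash
python3 - <<'E'
from h import *
t=cv2.imread("pics/top0.png"); P=cloud(vision.camera_model("top"),np.load("pics/top0.npy"))
h=cv2.cvtColor(t,cv2.COLOR_BGR2HSV); k=(h[...,0]>18)&(h[...,0]<35)&(h[...,1]>150); k[:220]=0
q=P[k]; f=q[q[:,2]<20]; print("foot",cv2.minEnclosingCircle(f[:,:2].astype(np.float32)),"zmax",np.nanpercentile(q[:,2],[50,90,99]))
k=cv2.boxPoints(((310,245),(50,60),0)); R=P[215:275,285:340].reshape(-1,3); u=R[R[:,2]>60]; print("high",u[:,:2].min(0),u[:,:2].max(0),np.percentile(u[:,2],[50,99]))
E
```

```text
foot ((367.1562805175781, -161.39697265625), 69.1756820678711) zmax [ 15.0109667  130.619886   472.18766477]
high [ 321.36702129 -200.46157677] [ 411.62893081 -123.94032632] [126.77463628 136.04625121]
```

jog_arm:
  targets:
    - [[0,0,0],[0,0,-0.02],-0.4]
    - [[0,0,0],[0,0,-0.02],-0.4]
    - [[0,0,0],[0,0,-0.015],-0.4]
    - [[0,0,0],[0,0,-0.015],-0.4]
    - [[0,0,0],[0,0,-0.009],-0.4]
    - [[0,0,0],[0,0,0],-0.4]
    - [[0,0,0],[0,0,0],-0.5]
    - [[0,0,0],[0,0,0],-0.65]
    - [[0,0,0],[0,0,0],-0.65]
    - [[0,0,0],[0,0,0],-0.65]
    - [[0,0,0],[0,0,0],-0.65]

```text
clock: 10.2
tcp_pos: [517.6, -88.2, 83.9]
ee_rot: [0.254, 0.66, 0.254, -0.66]
ft_force: [-0.2, 0.3, -0.4]
gripper_width: 15.2
```

```bash
python3 st.py
```

```text
10.2 [517.6  -88.25  83.91] w 15.2 q6 2.24 yaw -137.87 r 56.8 ang -138.21 F [-0.2   0.33 -0.42] tool x [ 0.001 -0.    -1.   ]
```

```bash
cat > arc.py <<'E'
import sys,json,numpy as np
a0,r,step,n=map(float,sys.argv[1:5]); g=-0.65; rows=[]
for i in range(int(n)):
    a,b=np.radians([a0+i*step,a0+(i+1)*step]); rows.append([[0,0,step],[round(r*(np.cos(b)-np.cos(a))/1000,5),round(r*(np.sin(b)-np.sin(a))/1000,5),0],g])
print(json.dumps(rows))
E
python3 arc.py -134.7 56.9 2.5 16
```

```text
[[[0, 0, 2.5], [0.0018, -0.00171, 0], -0.65], [[0, 0, 2.5], [0.00188, -0.00163, 0], -0.65], [[0, 0, 2.5], [0.00194, -0.00154, 0], -0.65], [[0, 0, 2.5], [0.00201, -0.00146, 0], -0.65], [[0, 0, 2.5], [0.00207, -0.00137, 0], -0.65], [[0, 0, 2.5], [0.00213, -0.00128, 0], -0.65], [[0, 0, 2.5], [0.00218, -0.00118, 0], -0.65], [[0, 0, 2.5], [0.00223, -0.00109, 0], -0.65], [[0, 0, 2.5], [0.00228, -0.00099, 0], -0.65], [[0, 0, 2.5], [0.00232, -0.00089, 0], -0.65], [[0, 0, 2.5], [0.00235, -0.00079, 0], -0.65], [[0, 0, 2.5], [0.00239, -0.00068, 0], -0.65], [[0, 0, 2.5], [0.00241, -0.00058, 0], -0.65], [[0, 0, 2.5], [0.00244, -0.00047, 0], -0.65], [[0, 0, 2.5], [0.00246, -0.00036, 0], -0.65], [[0, 0, 2.5], [0.00247, -0.00026, 0], -0.65]]
```

jog_arm:
  targets:
    - [[0,0,0],[0.0012,-0.0013,0],-0.65]
    - [[0,0,0],[0.0011,-0.0013,0],-0.65]
    - [[0,0,0],[0,0,0],-0.65]
    - [[0,0,0],[0,0,0],-0.65]

```text
clock: 10.53
tcp_pos: [519.6, -90.9, 83.2]
ee_rot: [-0.254, -0.66, -0.254, 0.66]
ft_force: [0.0, 0.2, -0.7]
gripper_width: 15.5
```

jog_arm:
  targets:
    - [[0,0,2.5],[0.0018,-0.0017,0],-0.65]
    - [[0,0,2.5],[0.0019,-0.0016,0],-0.65]
    - [[0,0,2.5],[0.0019,-0.0015,0],-0.65]
    - [[0,0,2.5],[0.002,-0.0015,0],-0.65]
    - [[0,0,2.5],[0.0021,-0.0014,0],-0.65]
    - [[0,0,2.5],[0.0021,-0.0013,0],-0.65]
    - [[0,0,2.5],[0.0022,-0.0012,0],-0.65]
    - [[0,0,2.5],[0.0022,-0.0011,0],-0.65]
    - [[0,0,2.5],[0.0023,-0.001,0],-0.65]
    - [[0,0,2.5],[0.0023,-0.0009,0],-0.65]
    - [[0,0,2.5],[0.0024,-0.0008,0],-0.65]
    - [[0,0,2.5],[0.0024,-0.0007,0],-0.65]
    - [[0,0,2.5],[0.0024,-0.0006,0],-0.65]
    - [[0,0,2.5],[0.0024,-0.0005,0],-0.65]
    - [[0,0,2.5],[0.0025,-0.0004,0],-0.65]
    - [[0,0,2.5],[0.0025,-0.0003,0],-0.65]

```text
clock: 11.87
tcp_pos: [554.3, -107.4, 83.1]
ee_rot: [-0.465, -0.532, -0.465, 0.533]
ft_force: [-5.1, 0.1, 2.1]
gripper_width: 14.9
```

```bash
python3 st.py; python3 - <<'E'
from h import *
im,d=vision.get_image("wrist"); m=vision.camera_model("wrist"); P=cloud(m,d)
cv2.imwrite("pics/w5.png",im)
r=np.hypot(P[...,0]-559.95,P[...,1]+50.4); a=np.degrees(np.arctan2(P[...,1]+50.4,P[...,0]-559.95))
k=(P[...,2]>104)&(P[...,2]<110.5)&(r>42)&(r<53)&(im.min(2)>110)&(a>30)&(a<110); print("lug",k.sum(),a[k].mean() if k.any() else 0,np.percentile(a[k],[2,98]) if k.any() else 0)
E
python3 st.py
```

```text
11.8667 [ 554.26 -107.35   83.12] w 14.9 q6 1.52 yaw -97.76 r 57.24 ang -95.7 F [-5.11  0.09  2.13] tool x [-0.002  0.    -1.   ]
lug 618 80.7531384213064 [76.09188871 85.38066587]
11.9167 [ 554.73 -107.37   83.08] w 15.0 q6 1.51 yaw -97.58 r 57.21 ang -95.24 F [-2.69 -0.5   0.68] tool x [-0.001  0.    -1.   ]
```

View pics/w5.png

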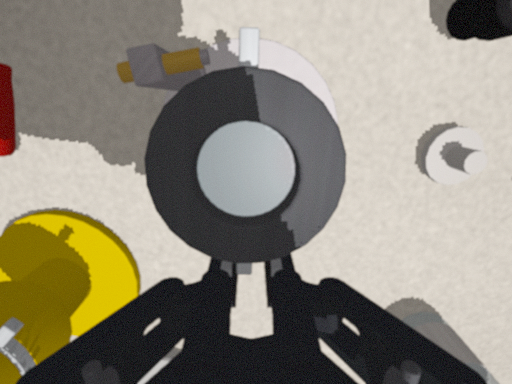

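The ring follows: lug at 80.8° (pixel 250,45), pin tip at (208,57), drag about 3–5 N. Continue slowly.

jog_arm:
  targets:
    - [[0,0,1],[0.001,-0.0001,0],-0.65]
    - [[0,0,1],[0.001,-0.0001,0],-0.65]
    - [[0,0,1],[0.001,0,0],-0.65]
    - [[0,0,1],[0.001,0,0],-0.65]
    - [[0,0,1],[0.001,0,0],-0.65]
    - [[0,0,1],[0.001,0,0],-0.65]
    - [[0,0,1],[0.001,0,0],-0.65]
    - [[0,0,1],[0.001,0.0001,0],-0.65]
    - [[0,0,1],[0.001,0.0001,0],-0.65]
    - [[0,0,1],[0.001,0.0001,0],-0.65]
    - [[0,0,0],[0,0,0],-0.65]
    - [[0,0,0],[0,0,0],-0.65]
    - [[0,0,0],[0,0,0],-0.65]

```text
clock: 13.0
tcp_pos: [565.2, -107.2, 83.3]
ee_rot: [0.509, 0.491, 0.509, -0.491]
ft_force: [-2.4, -2.1, -1.0]
gripper_width: 15.3
```

```bash
cat > lk.py <<'E'
import sys
from h import *
exec(open("st.py").read())
im,dd=vision.get_image("wrist"); m=vision.camera_model("wrist"); P=cloud(m,dd)
cv2.imwrite(f"pics/{sys.argv[1]}.png",im)
r=np.hypot(P[...,0]-A[0],P[...,1]-A[1]); a=np.degrees(np.arctan2(P[...,1]-A[1],P[...,0]-A[0]))
z=P[...,2]; hs=cv2.cvtColor(im,cv2.COLOR_BGR2HSV)
k=(z>104)&(z<110.5)&(r>42)&(r<53)&(im.min(2)>110)&(a>30)&(a<115); print("lug",k.sum(),a[k].mean().round(2),np.percentile(a[k],[2,98]))
R=P-[*A,0]; c=np.radians(91.4); sx=R[...,0]*np.cos(c)+R[...,1]*np.sin(c); sy=-R[...,0]*np.sin(c)+R[...,1]*np.cos(c)
b=(hs[...,1]>130)&(hs[...,0]<30)&(z>104)&(z<110)&(sx>40)&(sx<52)&(sy>-15)&(sy<28); print("brass sy",np.percentile(sy[b],[1,3,50]),"sx",np.percentile(sx[b],[3,97]))
E
python3 lk.py w6
```

```text
13.0 [ 565.15 -107.16   83.29] w 15.3 q6 1.35 yaw -87.88 r 57.0 ang -84.76 F [-2.36 -2.14 -0.95] tool x [ 0.  0. -1.]
lug 592 92.23 [87.88725214 96.62661236]
brass sy [11.6583536  12.06094873 18.99922971] sx [41.6476422  48.48572762]
```

jog_arm:
  targets:
    - [[0,0,1],[0.001,0.0001,0],-0.65]
    - [[0,0,1],[0.001,0.0001,0],-0.65]
    - [[0,0,1],[0.001,0.0001,0],-0.65]
    - [[0,0,0],[0,0,0],-0.65]

```text
clock: 13.38
tcp_pos: [568.2, -106.8, 83.3]
ee_rot: [0.522, 0.477, 0.522, -0.477]
ft_force: [-2.5, -0.3, 0.9]
gripper_width: 14.9
```

jog_arm:
  targets:
    - [[0,0,0.5],[0.0005,0.0001,0],-0.65]
    - [[0,0,0.5],[0.0005,0.0001,0],-0.65]
    - [[0,0,0],[0,0,0],-0.65]

```text
clock: 13.63
tcp_pos: [569.1, -106.6, 83.3]
ee_rot: [0.526, 0.472, 0.526, -0.472]
ft_force: [-3.2, 0.1, -0.2]
gripper_width: 15.0
```

jog_arm:
  targets:
    - [[0,0,0.5],[0.0005,0.0001,0],-0.65]
    - [[0,0,0.5],[0.0005,0.0001,0],-0.65]
    - [[0,0,0],[0,0,0],-0.65]

```text
clock: 13.88
tcp_pos: [569.9, -106.5, 83.3]
ee_rot: [0.53, 0.468, 0.53, -0.468]
ft_force: [-4.9, -1.0, 0.1]
gripper_width: 15.1
```

```bash
python3 lk.py w7
```

```text
13.8833 [ 569.94 -106.47   83.26] w 15.1 q6 1.26 yaw -82.82 r 56.95 ang -79.9 F [-4.89 -0.97  0.09] tool x [-0.  0. -1.]
lug 599 97.02 [ 92.59579592 101.4951814 ]
brass sy [11.7555918  11.9921441  18.95534122] sx [41.66512578 48.48641156]
```

jog_arm:
  targets:
    - [[0,0,0.5],[0.0005,0.0001,0],-0.65]
    - [[0,0,0.5],[0.0005,0.0001,0],-0.65]
    - [[0,0,0],[0,0,0],-0.65]
    - [[0,0,0],[0,0,0],-0.65]

```text
clock: 14.27
tcp_pos: [571.0, -106.3, 83.3]
ee_rot: [0.534, 0.463, 0.534, -0.463]
ft_force: [-3.9, -0.7, 0.4]
gripper_width: 15.1
```

jog_arm:
  targets:
    - [[0,0,0.5],[0.0005,0.0001,0],-0.65]
    - [[0,0,0],[0,0,0],-0.65]
    - [[0,0,0],[0,0,0],-0.65]

```text
clock: 14.52
tcp_pos: [571.4, -106.2, 83.3]
ee_rot: [0.536, 0.461, 0.536, -0.461]
ft_force: [-4.9, -0.2, 0.6]
gripper_width: 15.1
```

jog_arm:
  targets:
    - [[0,0,0.3],[0.0003,0.0001,0],-0.65]
    - [[0,0,0],[0,0,0],-0.65]
    - [[0,0,0],[0,0,0],-0.65]

```text
clock: 14.77
tcp_pos: [571.7, -106.1, 83.2]
ee_rot: [0.537, 0.46, 0.537, -0.46]
ft_force: [-5.2, -1.9, 0.4]
gripper_width: 15.1
```

```bash
python3 lk.py w8
```

```text
14.7667 [ 571.71 -106.13   83.23] w 15.1 q6 1.23 yaw -81.08 r 56.96 ang -78.09 F [-5.16 -1.94  0.43] tool x [-0. -0. -1.]
lug 618 98.87 [ 94.33232906 103.42708315]
brass sy [11.76850824 12.06498054 18.96661974] sx [41.67766679 48.38410797]
```

jog_arm:
  targets:
    - [[0,0,0.3],[0.0003,0.0001,0],-0.65]
    - [[0,0,0],[0,0,0],-0.65]
    - [[0,0,0],[0,0,0],-0.65]

```text
clock: 15.07
tcp_pos: [572.0, -106.1, 83.3]
ee_rot: [0.539, 0.458, 0.539, -0.458]
ft_force: [-5.3, -0.3, 0.4]
gripper_width: 14.8
```

jog_arm:
  targets:
    - [[0,0,0.3],[0.0003,0.0001,0],-0.65]
    - [[0,0,0],[0,0,0],-0.65]
    - [[0,0,0],[0,0,0],-0.65]

```text
clock: 15.32
tcp_pos: [572.3, -106.0, 83.3]
ee_rot: [0.54, 0.457, 0.54, -0.457]
ft_force: [-5.3, -0.2, 0.3]
gripper_width: 15.1
```

jog_arm:
  targets:
    - [[0,0,0.3],[0.0003,0.0001,0],-0.65]
    - [[0,0,0],[0,0,0],-0.65]
    - [[0,0,0],[0,0,0],-0.65]

```text
clock: 15.57
tcp_pos: [572.6, -105.9, 83.3]
ee_rot: [0.541, 0.455, 0.541, -0.455]
ft_force: [-4.9, -0.5, 0.0]
gripper_width: 15.1
```

jog_arm:
  targets:
    - [[0,0,0.3],[0.0003,0.0001,0],-0.65]
    - [[0,0,0],[0,0,0],-0.65]
    - [[0,0,0],[0,0,0],-0.65]

```text
clock: 15.82
tcp_pos: [572.9, -105.8, 83.3]
ee_rot: [0.542, 0.454, 0.542, -0.454]
ft_force: [-5.7, -0.9, 0.1]
gripper_width: 15.2
```

jog_arm:
  targets:
    - [[0,0,0.3],[0.0003,0.0001,0],-0.65]
    - [[0,0,0],[0,0,0],-0.65]
    - [[0,0,0],[0,0,0],-0.65]

```text
clock: 16.07
tcp_pos: [573.1, -105.8, 83.3]
ee_rot: [0.543, 0.452, 0.543, -0.453]
ft_force: [-5.7, -1.2, 0.3]
gripper_width: 15.0
```

```bash
python3 lk.py w9; python3 - <<'E'
import cv2
im=cv2.imread("pics/w9.png"); cv2.imwrite("pics/w9c.png",cv2.resize(im[0:110,120:290],(680,440),interpolation=cv2.INTER_CUBIC))
E
```

```text
16.0667 [ 573.05 -105.8    83.28] w 15.0 q6 1.21 yaw -79.58 r 56.93 ang -76.7 F [-5.7  -1.19  0.26] tool x [-0. -0. -1.]
lug 587 100.33 [ 95.96972164 104.69489325]
brass sy [11.86766754 12.2037971  19.06023938] sx [41.73781155 48.39465312]
```

View pics/w9c.png

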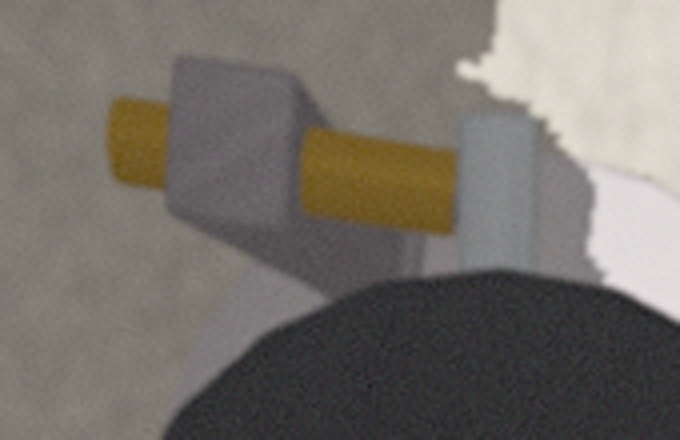

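The lug (495,190) is almost on the brass sleeve end (458,190). Force is still on the plateau at about 5.7 N, so the firm end has not been felt yet. Keep creeping.

jog_arm:
  targets:
    - [[0,0,0.3],[0.0003,0.0001,0],-0.65]
    - [[0,0,0],[0,0,0],-0.65]
    - [[0,0,0],[0,0,0],-0.65]

```text
clock: 16.37
tcp_pos: [573.2, -105.8, 83.2]
ee_rot: [0.544, 0.451, 0.545, -0.451]
ft_force: [-8.0, -1.3, 2.0]
gripper_width: 15.2
```

jog_arm:
  targets:
    - [[0,0,0.3],[0.0003,0.0001,0],-0.65]
    - [[0,0,0],[0,0,0],-0.65]
    - [[0,0,0],[0,0,0],-0.65]

```text
clock: 16.62
tcp_pos: [573.3, -105.7, 83.2]
ee_rot: [0.545, 0.449, 0.546, -0.45]
ft_force: [-6.8, -1.7, 1.3]
gripper_width: 14.8
```

jog_arm:
  targets:
    - [[0,0,0.2],[0.0003,0.0001,0],-0.65]
    - [[0,0,0],[0,0,0],-0.65]
    - [[0,0,0],[0,0,0],-0.65]

```text
clock: 16.87
tcp_pos: [573.4, -105.7, 83.2]
ee_rot: [0.546, 0.448, 0.547, -0.449]
ft_force: [-10.1, -2.4, 2.4]
gripper_width: 15.0
```

```bash
python3 lk.py w10;python3 st.py
```

```text
16.8667 [ 573.38 -105.66   83.2 ] w 15.0 q6 1.19 yaw -78.8 r 56.87 ang -76.34 F [-10.07  -2.41   2.37] tool x [-0.002 -0.001 -1.   ]
lug 599 100.54 [ 96.1506488  105.02140654]
brass sy [11.7974468  12.1511517  19.09391842] sx [41.71995828 48.34120529]
16.9167 [ 573.38 -105.64   83.22] w 15.1 q6 1.19 yaw -78.8 r 56.85 ang -76.34 F [-9.54 -1.79  2.56] tool x [-0.002 -0.001 -1.   ]
```

The firm end is felt: the TCP stalled while the force rose from 5.5 to 10 N at the tab, roughly 7 N at the lug. Back off to centre the fingers on the tab.

jog_arm:
  targets:
    - [[0,0,0],[-0.001,-0.0002,0],-0.65]
    - [[0,0,0],[-0.001,-0.0002,0],-0.65]
    - [[0,0,0],[-0.001,-0.0002,0],-0.65]
    - [[0,0,0],[-0.001,-0.0002,0],-0.65]
    - [[0,0,0],[-0.0005,-0.0001,0],-0.65]
    - [[0,0,0],[0,0,0],-0.65]
    - [[0,0,0],[0,0,0],-0.65]

```text
clock: 17.5
tcp_pos: [569.8, -106.2, 83.4]
ee_rot: [0.547, 0.449, 0.546, -0.449]
ft_force: [-0.1, -0.4, 0.1]
gripper_width: 14.9
```

```bash
python3 lk.py w11
```

```text
17.5 [ 569.82 -106.21   83.39] w 14.9 q6 1.19 yaw -78.77 r 56.67 ang -79.97 F [-0.14 -0.42  0.09] tool x [ 0.  0. -1.]
lug 593 100.33 [ 95.89804499 104.72771503]
brass sy [11.93293185 12.20954237 19.06327389] sx [41.73400267 48.39430844]
```

```bash
for i in 1 2 3 4; do python3 lk.py w11_$i | grep -v F; done; python3 - <<'E'
import cv2,numpy as np
def edges(n):
    im=cv2.imread(f"pics/{n}.png").astype(float)
    hs=cv2.cvtColor(im.astype(np.uint8),cv2.COLOR_BGR2HSV)
    return im
for n in("w9","w10","w11","w11_1","w11_4"):
    im=edges(n); # profile across sleeve-lug junction, rows 36-56 average
    sub=im[30:56,215:262]; sat=(sub[...,2]-sub[...,0])
    x=np.arange(215,262); out=[]
    for r0 in(8,13,18,23):
        p=sat[r0-2:r0+3].mean(0); g=np.argmin(np.diff(p)); h=(p[:10].mean()+p[-20:-5].mean())/2; i=np.argmax(p<h); out.append(round(x[i]-1+(p[i-1]-h)/(p[i-1]-p[i]),2) if i else None)
    print(n,"brass end cols",out)
E
```

```text
lug 601 100.35 [ 95.89648703 104.74903944]
brass sy [11.95172043 12.30823522 19.16198393] sx [41.75503068 48.36434652]
lug 599 100.31 [ 95.84355629 104.78064833]
brass sy [11.92214942 12.22906767 19.06293774] sx [41.75012978 48.4026293 ]
lug 608 100.35 [ 95.8728059  104.79874658]
brass sy [11.94255529 12.28239289 19.17354463] sx [41.79716981 48.39405852]
lug 602 100.3 [ 95.8836543  104.79568524]
brass sy [11.89224032 12.19270224 19.14590672] sx [41.76059191 48.38284171]
w9 brass end cols [np.float64(233.09), np.float64(233.37), np.float64(232.93), np.float64(232.58)]
w10 brass end cols [np.float64(235.28), np.float64(235.9), np.float64(235.48), np.float64(235.04)]
w11 brass end cols [np.float64(244.33), np.float64(245.21), np.float64(244.68), np.float64(244.26)]
w11_1 brass end cols [np.float64(244.21), np.float64(245.19), np.float64(244.7), np.float64(244.31)]
w11_4 brass end cols [np.float64(244.41), np.float64(245.37), np.float64(244.84), np.float64(244.48)]
```

The lug reads steady at 100.3° after release, the same as where the firm contact began. Lift clear and look at the gap from above.

jog_arm:
  targets:
    - [[0,0,0],[0,0,0.005],-0.65]
    - [[0,0,0],[0,0,0.01],-0.65]
    - [[0,0,0],[0,0,0.02],-0.65]
    - [[0,0,0],[0,0,0.03],-0.65]
    - [[0,0,0],[-0.008,-0.02,0.03],-0.65]
    - [[0,0,0],[-0.008,-0.02,0.02],-0.65]
    - [[0,0,0],[0,0,0],-0.65]
    - [[0,0,0],[0,0,0],-0.65]
    - [[0,0,0],[0,0,0],-0.65]
    - [[0,0,0],[0,0,0],-0.65]

```text
clock: 18.58
tcp_pos: [553.5, -145.7, 197.3]
ee_rot: [0.546, 0.448, 0.547, -0.449]
ft_force: [-0.4, 0.4, -0.5]
gripper_width: 15.2
```

```bash
python3 lk.py w12; python3 - <<'E'
from h import *
im=cv2.imread("pics/w11_4.png"); g=cv2.resize(im[20:75,190:275],(680,440),interpolation=cv2.INTER_CUBIC); cv2.imwrite("pics/w11c.png",np.clip(g*1.3,0,255).astype(np.uint8))
E
```

```text
18.5833 [ 553.47 -145.65  197.32] w 15.2 q6 1.12 yaw -78.75 r 95.47 ang -93.89 F [-0.37  0.41 -0.51] tool x [-0.001  0.001 -1.   ]
lug 178 100.63 [ 95.58698617 105.39534383]
brass sy [12.00053674 12.29606943 18.98713698] sx [41.67343774 47.91337871]
```

View pics/w11c.png

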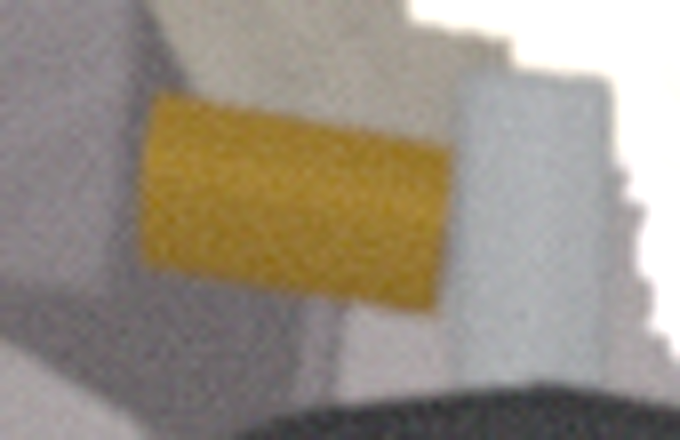

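View pics/w12.png

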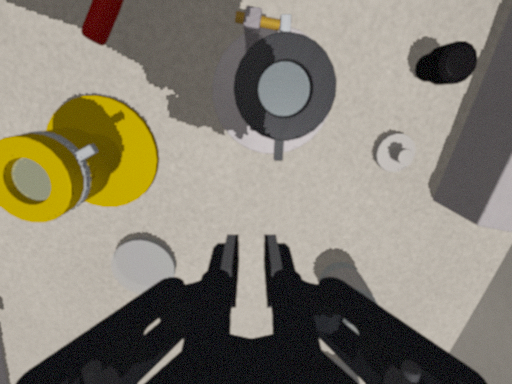

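Lug face (458,200) sits on the sleeve end with its outer corner at (452,150), and no pin is visible. The robot is clear, and the tab and rings look fine. A final numeric check of the cap and bystanders, then hand in.

```bash
python3 - <<'E'
from h import *
im,d=vision.get_image("top"); P=cloud(vision.camera_model("top"),d); X,Y,z=np.moveaxis(P,-1,0)
near=np.hypot(X-510,Y-172)<30
for lo,hi in((30,46),(13,23)):
    q=P[near&(z>lo)&(z<hi)]; print(lo,len(q),q.mean(0).round(1))
a=cv2.imread("pics/top0.png"); df=(np.abs(a.astype(int)-im).max(2)>60).astype(np.uint8)
n,_,st,c=cv2.connectedComponentsWithStats(df)
print([(s.tolist()) for s in st[1:] if s[4]>25])
env.sign_off(); print(env.get_state()["clock"])
E
```

```text
30 24 [508.4 169.6  38.3]
13 124 [507.8 170.7  17.3]
[[292, 117, 44, 154, 2026], [335, 126, 27, 26, 444], [374, 144, 6, 24, 41], [344, 148, 23, 45, 103], [273, 175, 13, 13, 135], [239, 189, 57, 59, 1843], [198, 196, 15, 15, 173], [218, 242, 51, 75, 2251], [253, 243, 20, 10, 51], [269, 244, 22, 85, 359], [395, 294, 117, 74, 3540], [200, 319, 18, 20, 148], [318, 318, 62, 63, 2048], [254, 323, 12, 21, 163], [272, 329, 7, 6, 27], [460, 333, 5, 12, 43], [453, 336, 5, 14, 52], [445, 338, 6, 13, 60], [268, 340, 21, 10, 61], [301, 343, 22, 9, 114], [238, 344, 28, 37, 490], [157, 346, 32, 38, 893], [200, 348, 11, 7, 35], [293, 354, 25, 30, 411], [325, 364, 69, 20, 417], [501, 364, 11, 11, 55], [196, 370, 36, 14, 241]]
the job is handed in; nothing more can be done
the job is handed in; nothing more can be done
```

I lifted the black dust cap off the condenser and stood it in the free −y half of the steel tray. I then turned the iris ring about 58° counter-clockwise by its tab until the lug reached the firm end, and handed the job in at about 19 s.

**Cap:** the last depth check shows it upright in the tray at about (508, 170). Its knob top is at 38 mm and its disc top at 17 mm, against 39 and 17 expected. An earlier reading just after the lift was 4 mm low; I took that to be the arm still moving.

**Ring:** with the pin pressing in, the force at the tab held at about 5–5.7 N. It then rose to about 10 N while the tool stalled. I estimate 7 N at the lug, which includes the pin. I stopped there, backed off and lifted clear.

**After release:** the lug read a steady 100.3°, against 100.5° while pressed. I read that difference as elastic, since 100.3° is also where the firm contact began. In the close-up the lug sits on the sleeve end with no pin showing, but a gap of 0.2–0.3 mm would be below what the image can resolve.

**Bystanders:** I saw no contact with the fixed rings, the stop or anything else. The before/after picture comparison is inconclusive for the bench items, because the arm's own position and its shadows account for most of the differences it found.

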